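# Unhook the forked casting from the crowded barbed rack

## Robot

A 6-joint arm with a two-finger parallel gripper is mounted at the origin on the work surface. World frame = base frame: x ahead of the robot, y to its left, z up, the work surface at z = 0. Lengths are in m, angles in rad, forces in N, time in s.
With the tool pointing down it reaches from about 0.25 to 0.85 m from the base axis. Payload 12.5 kg.
Tool frame: the origin (TCP) lies midway between the tips of the shut fingers; the grasp point (between the pads) lies 19 mm behind it; z points along the fingers, y is the direction in which the jaws open and shut (so a half turn about z gives the same grasp; the last joint's range is limited). The gripper opens to 93 mm and grips with 3 to 60 N. Pads are 15 mm wide; open, the fingers measure 128 mm over their backs; the gripper's body (75 mm by 188 mm) begins 65 mm behind the grasp point.
Start: joints at [1.168, 0.351, 1.652, -0, 1.139, -0.085], TCP at [0.172, 0.522, 0.219] pointing down, gripper open.
Joint ranges: [-2.75, 2.75], [-0.79, 2.1], [0.01, 2.65], [-1.57, 4.71], [0.07, 3.14], [-2.87, 2.87]. Speed limits (rad/s): [2.22, 2.22, 2.79, 3.14, 3.14, 3.14].

## Interface

Orientations are given as a rotation vector (axis times angle).
In Python, from station import robot gives the robot as it stands.
- The arm moves only by the tool move_arm, never from a script. Its argument "deltas" is text: rows parted by semicolons, each of 6 numbers parted by spaces: the shift along the world's x, y, z each as a share of 0.8 m, from -1 to 1, then the turn, a rotation vector about the world's x, y, z each as a share of 90 degrees, from -1 to 1. A call has 1 to 10 rows; each row is the pose to reach, as a shift and turn from the pose measured when the call began; what a row does not reach only later rows make up. A row lasts 1/10 s, in which the tool goes at most 50 mm and 8.59 degrees, less where a joint would pass 70% of its speed; a pose out of reach is approached as far as the arm can. A call with a number of a shift or a turn outside -1 to 1 is refused whole. A call with a gripper value outside its range is refused whole. "jaw" is the opening, from 0 (shut) to 1 (fully open), set as the call begins (left out, the last holds). The fingers move at their own pace and stop on an object; "squeeze" is the grip in N (left out, the last holds). Time passes only in rows, so rows that repeat a pose let the fingers close. It gives the time, the measured TCP pose, the force and the opening at its end, in the units of the state.
- robot.observe(): the state, without advancing time (a new reading comes with each control period).
- robot.camera(name): name is "side" or "top" or "wrist"; returns a dict with "pixels" (384x512x3 uint8, red, green, blue), "depth" (384x512 float32, m along the optical axis (not along the pixel's ray), 0 where there is no reading), "K" (3x3 intrinsics, pixels), "R" (3x3) and "t" (3): a world point X has camera coordinates R X + t. Camera axes: x right, y down, z forward; pixel columns grow to the right and rows downward; lengths in m; the calibration is good to about 2 mm. A picture is of the moment at which its call begins.
- robot.sign_off(): hands the job in, once; it reports no verdict.
The state is a dict: "time_s": time; "qpos": joint angles; "dq": joint speeds; "tau": joint torques, N m; "position": TCP position; "tool_rot": TCP orientation; "ft_force": force on the tool from outside, world axes, zero at the start; "moment": the same for the moment, N m; "gripper_width": finger opening in m.
Only numpy, scipy, OpenCV 4.12 (cv2) and the standard library are available. Lean on these libraries where they do the work, as an engineer would, in place of code of your own. Each camera call takes 0.05 s, during which the arm holds its last target.

## Task

Take the forked casting (the longest one, with two prongs at its foot) off its barbed hook, reaching in between its neighbours without forcing it against the hook: it only comes off raised, tipped with its foot towards the front of the rack, and backed over the barb. Set it down in the empty blue bin, keeping hold of it until it touches down inside rather than dropping it, and leave the other castings hanging where they are.

Things in the scene. Friction and masses are not known exactly. Their poses are not given: they have to be found in the camera images.
- rack: fixed aluminium-profile rack with five barbed hooks in a row. Origin on the table, mid-row, below the castings' hang line; x to the back (castings come off to -x, the front, facing the robot), y along the row, z up. Hook bar 20 mm square at x 45 to 65, z 322 to 342 mm. End posts 30 mm square at x 55, y +-190 mm, 417 mm high; feet along x from -92 to 110 mm, 30 mm high
- hooks (a point): on the middle hook's wire, 332 mm above the table, axes as the rack's. Hooks alike at y -124, -62, 0, 62, 124 mm, 6 mm wire; centreline from here: level from x +50 to -20, then up to x -36, z +20, where a 4 mm wire barb turns back to x -27, z +23 mm. A casting tipped 30 degrees comes off with its origin through x, z = (-18, 15), (-18, 22), (-22, 27), (-28, 30), (-60, 30) mm from here
- top_rail (a point): middle of the lower front edge of the top rail, 390 mm above the table, axes as the rack's. The rail runs along y above the castings, 30 mm deep (x 0 to 30 from here) and 25 mm high, so a gripper cannot come straight down on a casting: it must come in from the front, leaning back 35 to 45 degrees, its body passing below the hook tips
- forked: casting to take: aluminium, 0.11 to 0.23 kg, the longest, only one with a forked foot; on one of the 3 middle hooks, within 6 mm of the hang line. Origin: top inside its eye, where the wire bears (wire centre 3 mm below); axes as the rack's when hanging. Eye plate 6 (x) x 28 (y) mm, z +8 to -36 mm; window 18 wide, z 0 to -26 mm, top sloping 15 deg to both sides; block below; two prongs to z -142 mm
- fork_block (a point): in the forked casting's block, 100 mm below its origin, midway in width and thickness; axes as the casting's. The block is 20 (x) x 28 (y) mm, from 64 mm above to 16 mm below here, with flat parallel sides to grip across y; prongs 8 mm wide, 12 mm apart, to 42 mm below. Clear gap to each neighbour: 34 mm. Upright the eye cannot pass the barb; tipped 25 to 35 deg about y, foot to -x, it has 3 mm to spare
- blunt_a: aluminium casting on one of the three middle hooks; a neighbour to be left hanging. Same eye, same 28 mm x 20 mm block, but it ends in a blunt foot without a fork, 112 mm below the origin. Origin and axes as for forked
- blunt_b: aluminium casting on one of the three middle hooks; a neighbour to be left hanging. Same eye, same 28 mm x 20 mm block, but it ends in a blunt foot without a fork, 112 mm below the origin. Origin and axes as for forked
- end_a: aluminium casting on the hook at rack y = -124 mm; a neighbour to be left hanging. Same eye, same 28 mm x 20 mm block, but it ends in a blunt foot without a fork, 112 mm below the origin. Origin and axes as for forked
- end_b: aluminium casting on the hook at rack y = +124 mm; a neighbour to be left hanging. Same eye, same 28 mm x 20 mm block, but it ends in a blunt foot without a fork, 112 mm below the origin. Origin and axes as for forked
- bin: fixed open blue plastic bin, empty, 280 mm (x) by 220 mm (y) by 70 mm high, walls and floor 5 mm. Origin: centre of its underside, on the table; z up

How it is judged:
By the outcome, as a careful person would: the job done as asked, in the order asked, and still so for the second after the job is handed in, with the robot touching nothing.
It also fails if it takes over 58 s, if anything falls off the work surface, if the arm or the gripper's body presses on something with over 40 N, if the wrist force passes 120 N, or if a joint passes its speed limit or range.

## Working session

There is one attempt and no reset: what is moved stays moved. The work goes in short steps, Python scripts to look and compute and a tool call to move; the robot and the scene stay as the last step left them, time stands still between calls to the robot, and variables do not carry over. Pictures are saved under pics/ and viewed, and the job is handed in when it is done.

Besides the shell and the picture viewer there is one more tool, called after ">>>" as a command line: name --argument value ..., lists and objects as JSON in quotes. move_arm: Moves the arm, as the interface text tells. Its arguments: {"type":"object","properties":{"deltas":{"type":"string"},"jaw":{"type":"number"},"squeeze":{"type":"number"}},"required":["deltas"]}

```bash
mkdir -p pics; ls; python3 - <<'E'
from station import robot
import cv2,numpy as np
s=robot.observe();print({k:np.round(v,3).tolist() for k,v in s.items()})
for n in ["side","top","wrist"]:
    c=robot.camera(n);cv2.imwrite(f"pics/a_{n}.png",c["pixels"][:,:,::-1]);np.savez(f"a_{n}.npz",**c)
    print(n,c["K"].round(1).tolist(),(-c["R"].T@c["t"]).round(3),c["R"].round(3).tolist())
E
```

```text
pics
{'time_s': 0.0, 'qpos': [1.168, 0.351, 1.652, -0.0, 1.139, -0.085], 'dq': [-0.001, 0.0, 0.001, 0.0, 0.002, 0.002], 'tau': [0.001, -49.732, -28.526, 0.07, 0.026, -0.0], 'position': [0.172, 0.522, 0.218], 'tool_rot': [-0.497, -3.102, 0.002], 'ft_force': [0.005, 0.713, 0.114], 'moment': [-0.041, 0.0, 0.021], 'gripper_width': 0.093}
side [[471.8, 0.0, 258.1], [0.0, 471.8, 194.9], [0.0, 0.0, 1.0]] [-0.012 -0.84   0.856] [[0.803, -0.595, -0.015], [-0.321, -0.413, -0.852], [0.501, 0.689, -0.523]]
top [[385.6, 0.0, 254.0], [0.0, 385.6, 189.8], [0.0, 0.0, 1.0]] [ 0.47  -0.009  1.14 ] [[0.003, -0.999, 0.034], [-0.989, -0.008, -0.148], [0.148, -0.033, -0.988]]
wrist [[294.3, 0.0, 255.3], [0.0, 294.3, 188.7], [0.0, 0.0, 1.0]] [0.107 0.544 0.384] [[0.312, 0.95, -0.0], [0.919, -0.302, 0.251], [0.239, -0.079, -0.968]]
```

View pics/a_side.png

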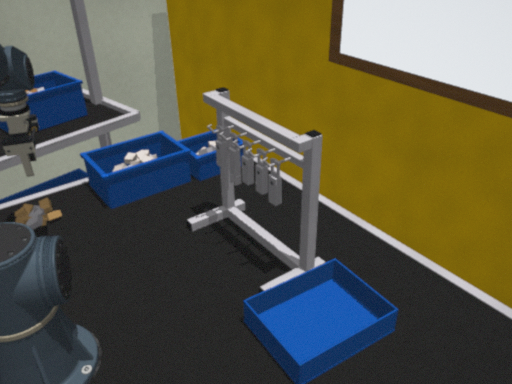

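View pics/a_top.png

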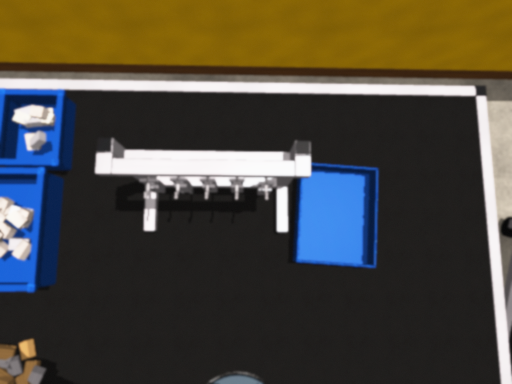

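View pics/a_wrist.png

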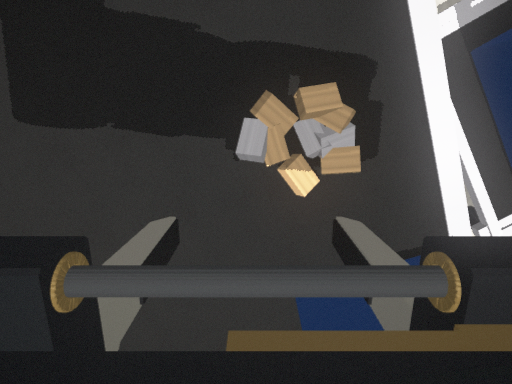

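```bash
python3 - <<'E'
import cv2,numpy as np
c=np.load("a_side.npz");p=c["pixels"][:,:,::-1]
cv2.imwrite("pics/b_side.png",cv2.resize(p[85:225,180:330],None,fx=5,fy=4.2,interpolation=cv2.INTER_CUBIC)[:600])
cv2.imwrite("pics/b_side.png",cv2.resize(p[85:225,180:330],None,fx=4,fy=4,interpolation=cv2.INTER_CUBIC))
c=np.load("a_top.npz");p=c["pixels"][:,:,::-1]
cv2.imwrite("pics/b_top.png",cv2.resize(p[130:280,85:385],None,fx=2.6,fy=2.6,interpolation=cv2.INTER_CUBIC))
E
```

```text
(no output)
```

View pics/b_side.png

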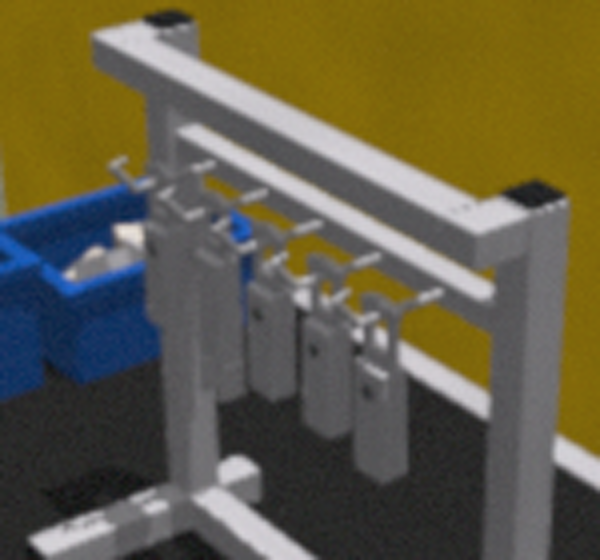

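View pics/b_top.png

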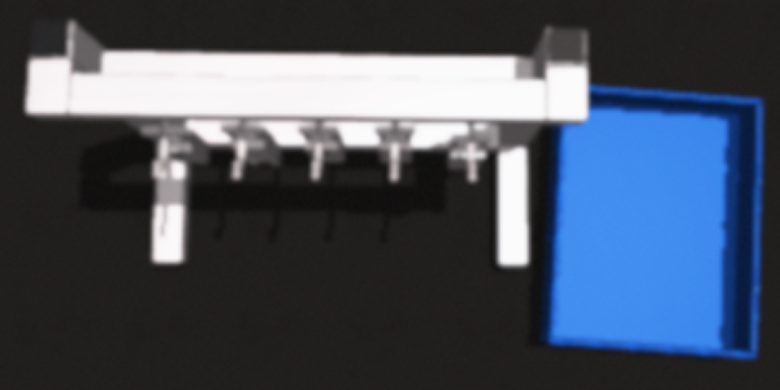

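```bash
cat > h.py <<'E'
import numpy as np,cv2
def ld(f): return dict(np.load(f))
def pts(c):
    v,u=np.mgrid[0:384,0:512];d=c["depth"]
    X=np.stack([(u-c["K"][0,2])/c["K"][0,0]*d,(v-c["K"][1,2])/c["K"][1,1]*d,d],-1)
    W=(X-c["t"])@c["R"]; W[d<=0]=np.nan; return W
def ray(c,u,v):
    d=c["R"].T@np.linalg.inv(c["K"])@np.array([u,v,1.]);return -c["R"].T@c["t"],d
def plane(c,u,v,z):
    o,d=ray(c,u,v);return o+d*(z-o[2])/d[2]
def proj(c,X):
    q=c["K"]@(c["R"]@np.asarray(X)+c["t"]);return q[:2]/q[2]
E
python3 - <<'E'
from h import *
T=ld("a_top.npz");S=ld("a_side.npz")
W=pts(T);print(np.isnan(W[...,0]).mean())
m=(W[...,2]>.405)&(W[...,2]<.425)&(W[...,0]>.4)
P=W[m];print("rail",len(P),P[:,2].mean());r=cv2.minAreaRect((P[:,:2]*1000).astype(np.float32));print(r,cv2.boxPoints(r).round(1).tolist())
# feet
m=(W[...,2]>.022)&(W[...,2]<.038)&(W[...,0]>.4)&(abs(W[...,1]-.1)<.35)&(T["pixels"].min(-1)>120)
n,l,st,ce=cv2.connectedComponentsWithStats(m.astype(np.uint8))
for i in range(1,n):
    if st[i,4]>30:
        P=W[l==i];r=cv2.minAreaRect((P[:,:2]*1000).astype(np.float32));print("foot",st[i],cv2.boxPoints(r).round(1).tolist())
# bin rim
px=T["pixels"].astype(int)
m=(px[...,2]>px[...,0]+60)&(W[...,2]>.06)&(W[...,2]<.08)&(W[...,1]<0.05)
P=W[m];r=cv2.minAreaRect((P[:,:2]*1000).astype(np.float32));print("bin",len(P),r,cv2.boxPoints(r).round(1).tolist())
E
```

```text
0.0041351318359375
rail 4115 0.41497180482923557
((641.8113403320312, 62.540130615234375), (409.49298095703125, 69.10131072998047), 89.72883605957031) [[606.2999877929688, -142.0], [675.4000244140625, -142.39999389648438], [677.2999877929688, 267.1000061035156], [608.2000122070312, 267.3999938964844]]
foot [156 176  21  10 115] [[647.7000122070312, 180.89999389648438], [674.2000122070312, 180.0], [676.2000122070312, 236.6999969482422], [649.7000122070312, 237.60000610351562]]
foot [180 176  27  10 119] [[646.7000122070312, 95.5], [672.5999755859375, 94.19999694824219], [676.4000244140625, 169.39999389648438], [650.5, 170.6999969482422]]
foot [210 177  26   9 130] [[648.5999755859375, 82.5], [648.7999877929688, 9.699999809265137], [673.7999877929688, 9.800000190734863], [673.5, 82.5999984741211]]
foot [239 177  26  10 162] [[647.0, -2.299999952316284], [647.9000244140625, -75.30000305175781], [674.7000122070312, -75.0], [673.7000122070312, -1.899999976158142]]
foot [268 177   9   9  45] [[649.4000244140625, -87.19999694824219], [650.0999755859375, -110.80000305175781], [674.7000122070312, -110.0999984741211], [674.0, -86.5]]
foot [277 186  11  47 495] [[513.7999877929688, -141.1999969482422], [648.0, -143.0], [648.4000244140625, -113.19999694824219], [514.2000122070312, -111.30000305175781]]
foot [144 191  13  40 395] [[517.2999877929688, 237.3000030517578], [629.4000244140625, 233.60000610351562], [630.5, 265.20001220703125], [518.2999877929688, 268.8999938964844]]
bin 756 ((565.2048950195312, -281.33856201171875), (222.04806518554688, 280.2119140625), 86.1132583618164) [[417.8999938964844, -382.6000061035156], [697.5, -401.6000061035156], [712.5, -180.10000610351562], [432.8999938964844, -161.10000610351562]]
```

```bash
cat >> h.py <<'E'
from scipy.spatial.transform import Rotation as Ro
def lean(deg,yaw=0): return Ro.from_euler('z',yaw,degrees=True)*Ro.from_rotvec([0,np.pi-np.radians(deg),0])
def delta(pos,rot):
    from station import robot
    s=robot.observe()
    d=(np.array(pos)-s["position"])/.8
    r=(rot*Ro.from_rotvec(s["tool_rot"]).inv()).as_rotvec()/(np.pi/2)
    return d.round(4),r.round(4)
E
python3 - <<'E'
from h import *
print(delta([.514,.1245,.325],lean(45)))
# 2D clearance check, hook frame mm
wire=[((50,0),(-20,0),3),((-20,0),(-36,20),3),((-36,20),(-27,23),2)]
def samp(a,b,n=60):
    t=np.linspace(0,1,n)[:,None];return np.array(a)*(1-t)+np.array(b)*t
WP=[(samp(a,b),r) for a,b,r in wire]
def rectd(P,x0,x1,z0,z1):
    dx=np.maximum(np.maximum(x0-P[:,0],P[:,0]-x1),0);dz=np.maximum(np.maximum(z0-P[:,1],P[:,1]-z1),0)
    ins=np.minimum(np.minimum(P[:,0]-x0,x1-P[:,0]),np.minimum(P[:,1]-z0,z1-P[:,1]))
    return np.where(ins>0,-ins,np.hypot(dx,dz))
def clear(ox,oz,tip,L=45,g=100):
    a=np.radians(tip)
    # casting axes: local z=(sin a,cos a), local x=(cos a,-sin a)
    best=[];
    for P,r in WP:
        q=P-[ox,oz];loc=np.c_[q@[np.cos(a),-np.sin(a)],q@[np.sin(a),np.cos(a)]]
        bars=min(rectd(loc,-3,3,0,8).min(),rectd(loc,-3,3,-36,-26).min(),rectd(loc,-10,10,-116,-36).min())-r
        # body: along tool back axis from grip point (0,-g)
        l=np.radians(L);w=loc-[0,-g];al=w@[-np.sin(l),np.cos(l)];pe=w@[np.cos(l),np.sin(l)]
        body=rectd(np.c_[pe,al],-37.5,37.5,65,400).min()-r
        best.append((bars,body))
    return np.min(best,0).round(1)
way=[(0,3,0),(0,12,0),(-8,13,12),(-18,15,30),(-18,22,30),(-22,27,30),(-28,30,30),(-60,30,30)]
for x0 in (-6,0,6):
  print(x0)
  for i in range(len(way)-1):
    A=np.array(way[i],float);B=np.array(way[i+1],float)
    if i==0:A[0]+=x0
    if i<=1:
        B[0]+=x0 if i==0 else 0
    if i==1:A[0]+=x0
    cs=np.array([clear(*(A+(B-A)*t)) for t in np.linspace(0,1,11)]);print(B,cs.min(0))
E
```

```text
(array([ 0.4278, -0.4972,  0.1334]), array([-0.079 , -0.4958,  0.192 ]))
-6
[-6. 12.  0.] [ 0.  11.8]
[-8. 13. 12.] [ 8.8 10.5]
[-18.  15.  30.] [ 6.8 10.5]
[-18.  22.  30.] [ 4.4 12.3]
[-22.  27.  30.] [ 3.3 12.3]
[-28.  30.  30.] [ 3.6 14.9]
[-60.  30.  30.] [ 3.7 20. ]
0
[ 0. 12.  0.] [0.  7.6]
[-8. 13. 12.] [8.8 7.6]
[-18.  15.  30.] [ 6.8 10.5]
[-18.  22.  30.] [ 4.4 12.3]
[-22.  27.  30.] [ 3.3 12.3]
[-28.  30.  30.] [ 3.6 14.9]
[-60.  30.  30.] [ 3.7 20. ]
6
[ 6. 12.  0.] [0.  3.3]
[-8. 13. 12.] [8.8 3.3]
[-18.  15.  30.] [ 6.8 10.5]
[-18.  22.  30.] [ 4.4 12.3]
[-22.  27.  30.] [ 3.3 12.3]
[-28.  30.  30.] [ 3.6 14.9]
[-60.  30.  30.] [ 3.7 20. ]
```

>>> move_arm --deltas "0.428 -0.497 0.133 -0.079 -0.496 0.192;0.428 -0.497 0.133 -0.079 -0.496 0.192;0.428 -0.497 0.133 -0.079 -0.496 0.192;0.428 -0.497 0.133 -0.079 -0.496 0.192;0.428 -0.497 0.133 -0.079 -0.496 0.192;0.428 -0.497 0.133 -0.079 -0.496 0.192;0.428 -0.497 0.133 -0.079 -0.496 0.192;0.428 -0.497 0.133 -0.079 -0.496 0.192;0.428 -0.497 0.133 -0.079 -0.496 0.192;0.428 -0.497 0.133 -0.079 -0.496 0.192" --jaw 0.5

```text
time_s: 1.15
position: [0.4868, 0.1559, 0.3164]
tool_rot: [0.001, 2.356, -0.0]
ft_force: [0.8, 0.7, -0.1]
gripper_width: 0.0466
```

```bash
python3 - <<'E'
from h import *
from station import robot
c=robot.camera("wrist");np.savez("c_wrist.npz",**c);cv2.imwrite("pics/c_wrist.png",cv2.resize(c["pixels"][:,:,::-1],(768,576)))
s=robot.observe();print(s["position"],s["ft_force"])
print(delta([.514,.1245,.325],lean(45)))
E
```

```text
[0.48988257 0.1525838  0.31785328] [-0.21734578 -0.61996849  1.70478111]
(array([ 0.0301, -0.0351,  0.0089]), array([ 0.003 ,  0.0009, -0.0004]))
```

View pics/c_wrist.png

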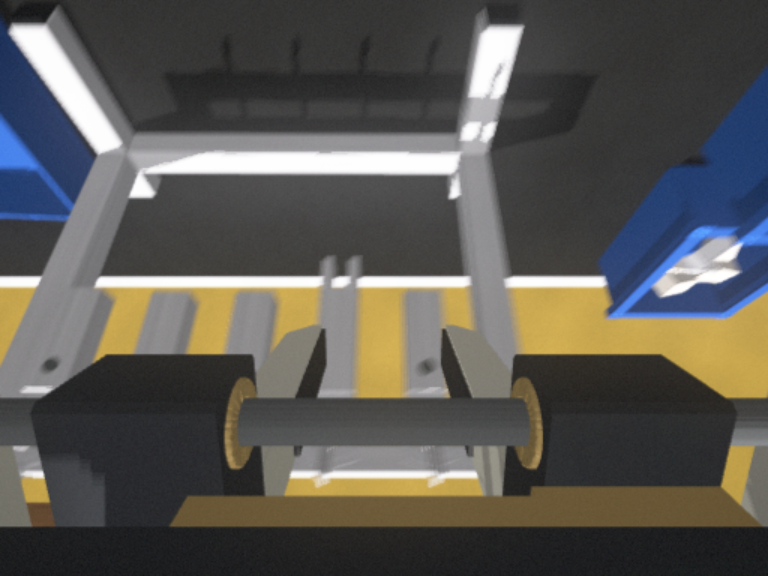

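The wrist view is upside down, with +y to the right. The forked casting's prongs are at (328–355, 262), and it is the second casting from the right, which is rack y +62. I'll measure it from the depth image.

```bash
python3 - <<'E'
from h import *
c=ld("c_wrist.npz");W=pts(c)
m=(W[...,0]>.57)&(W[...,0]<.64)&(W[...,2]>.17)&(W[...,2]<.30)&(W[...,1]>-.2)&(W[...,1]<.22)
n,l,st,ce=cv2.connectedComponentsWithStats(m.astype(np.uint8))
for i in range(1,n):
    if st[i,4]<60: continue
    P=W[l==i];print(st[i],"med",np.median(P,0).round(4),"lo",np.percentile(P,2,0).round(4),"hi",np.percentile(P,98,0).round(4))
    for z in np.arange(.19,.29,.01):
        Q=P[abs(P[:,2]-z)<.005]
        if len(Q)>8: print("   z%.2f"%z,"x med %.4f"%np.median(Q[:,0]),"y %.4f %.4f"%tuple(np.percentile(Q[:,1],[2,98])),len(Q),"dx/dy %.3f"%np.polyfit(Q[:,1],Q[:,0],1)[0])
E
```

```text
[ 212  170   30   93 2158] med [0.6039 0.1278 0.2549] lo [0.6025 0.1134 0.1975] hi [0.6139 0.1402 0.299 ]
   z0.19 x med 0.6041 y 0.1136 0.1395 14 dx/dy -0.112
   z0.20 x med 0.6041 y 0.1127 0.1400 118 dx/dy -0.076
   z0.21 x med 0.6038 y 0.1129 0.1402 120 dx/dy -0.035
   z0.22 x med 0.6040 y 0.1127 0.1402 171 dx/dy 0.061
   z0.23 x med 0.6038 y 0.1131 0.1402 217 dx/dy 0.106
   z0.24 x med 0.6038 y 0.1131 0.1402 219 dx/dy 0.107
   z0.25 x med 0.6039 y 0.1131 0.1401 222 dx/dy 0.001
   z0.26 x med 0.6038 y 0.1163 0.1402 214 dx/dy 0.056
   z0.27 x med 0.6040 y 0.1180 0.1402 211 dx/dy 0.137
   z0.28 x med 0.6039 y 0.1186 0.1401 222 dx/dy 0.175
[  16  189   63   72 2573] med [ 0.5977 -0.0548  0.2625] lo [ 0.596  -0.0725  0.2247] hi [ 0.6147 -0.0451  0.2986]
   z0.22 x med 0.5977 y -0.0715 -0.0455 56 dx/dy 0.290
   z0.23 x med 0.5977 y -0.0727 -0.0452 311 dx/dy 0.328
   z0.24 x med 0.5978 y -0.0725 -0.0450 317 dx/dy 0.333
   z0.25 x med 0.5977 y -0.0722 -0.0450 335 dx/dy 0.329
   z0.26 x med 0.5978 y -0.0721 -0.0451 354 dx/dy 0.325
   z0.27 x med 0.5977 y -0.0728 -0.0449 372 dx/dy 0.327
  
[... 764 characters left out ...]
 z0.24 x med 0.6034 y -0.0105 0.0167 281 dx/dy 0.296
   z0.25 x med 0.6036 y -0.0103 0.0165 290 dx/dy 0.286
   z0.26 x med 0.6035 y -0.0105 0.0166 305 dx/dy 0.273
   z0.27 x med 0.6034 y -0.0105 0.0165 288 dx/dy 0.175
[ 152  192   36   57 1392] med [0.6033 0.0674 0.2516] lo [0.602  0.0514 0.2248] hi [0.6184 0.0784 0.2801]
   z0.22 x med 0.6037 y 0.0521 0.0781 36 dx/dy 0.126
   z0.23 x med 0.6034 y 0.0514 0.0784 231 dx/dy 0.224
   z0.24 x med 0.6033 y 0.0513 0.0784 257 dx/dy 0.193
   z0.25 x med 0.6033 y 0.0514 0.0783 259 dx/dy 0.212
   z0.26 x med 0.6034 y 0.0515 0.0784 276 dx/dy 0.209
   z0.27 x med 0.6033 y 0.0512 0.0783 264 dx/dy 0.072
   z0.28 x med 0.6033 y 0.0688 0.0777 62 dx/dy -0.052
```

>>> move_arm --deltas "0.03 -0.035 0.009 0.003 0 0;0.03 -0.035 0.009 0.003 0 0;0.03 -0.035 0.009 0.003 0 0"

```text
time_s: 1.5
position: [0.5143, 0.1234, 0.3251]
tool_rot: [0.002, 2.355, -0.001]
ft_force: [0.1, -0.9, -0.7]
gripper_width: 0.0466
```

```bash
python3 - <<'E'
from h import *
from station import robot
c=robot.camera("wrist");np.savez("d_wrist.npz",**c);s=robot.observe();print(s["position"],s["tool_rot"])
for f in ("c_wrist.npz","d_wrist.npz","a_side.npz","a_top.npz"):
    c=ld(f);W=pts(c);print(f)
    def b(x,y,z):
        m=(W[...,0]>x[0])&(W[...,0]<x[1])&(W[...,1]>y[0])&(W[...,1]<y[1])&(W[...,2]>z[0])&(W[...,2]<z[1]);return W[m]
    def show(n,P):
        if len(P)>8: print(n,len(P),"med",np.median(P,0).round(4),"lo",np.percentile(P,3,0).round(4),"hi",np.percentile(P,97,0).round(4))
    show("fork",b((.57,.64),(.1,.15),(.2,.24)))
    for y in (.1,.15),(.04,.095),(-.02,.03),(-.08,-.03),(.16,.21): show("hooks above .345",b((.55,.6),y,(.34,.365)))
    show("footL",b((.48,.56),(.22,.29),(.024,.036)));show("footR",b((.48,.56),(-.16,-.09),(.024,.036)))
    show("postL front",b((.62,.665),(.235,.27),(.05,.30)));show("postR front",b((.62,.665),(-.145,-.1),(.05,.30)))
    show("hookbar front/top",b((.63,.69),(-.09,.22),(.315,.35)))
    show("cast 3 block",b((.58,.62),(.045,.085),(.23,.30)))
    show("cast 5 block",b((.58,.62),(-.08,-.04),(.23,.30)))
    show("rail",b((.58,.65),(-.09,.22),(.386,.42)))
E
```

```text
[0.51376947 0.12414301 0.32475596] [ 1.06962320e-03  2.35533951e+00 -3.27511870e-04]
c_wrist.npz
fork 672 med [0.6039 0.1265 0.2244] lo [0.6027 0.113  0.2016] hi [0.6132 0.1402 0.2388]
hooks above .345 151 med [0.5749 0.1267 0.3488] lo [0.5708 0.1237 0.3402] hi [0.5816 0.129  0.356 ]
hooks above .345 149 med [0.5752 0.1876 0.3488] lo [0.5707 0.1853 0.3405] hi [0.5819 0.1908 0.3561]
footL 900 med [0.5352 0.2537 0.0298] lo [0.5163 0.2398 0.0258] hi [0.5585 0.2679 0.0313]
footR 996 med [ 0.5343 -0.1228  0.0296] lo [ 0.515  -0.1383  0.0248] hi [ 0.5584 -0.1101  0.0311]
postL front 3091 med [0.6505 0.2526 0.1733] lo [0.6491 0.2391 0.0594] hi [0.6597 0.2675 0.2551]
postR front 3787 med [ 0.649  -0.1233  0.1696] lo [ 0.6476 -0.1387  0.059 ] hi [ 0.6622 -0.1103  0.2843]
hookbar front/top 1463 med [0.6552 0.1549 0.338 ] lo [0.6535 0.0899 0.3251] hi [0.6715 0.2159 0.342 ]
cast 3 block 1229 med [0.6033 0.0673 0.2545] lo [0.602  0.0516 0.2313] hi [0.6147 0.0783 0.2786]
cast 5 block 2364 med [ 0.5977 -0.0549  0.2654] lo [ 0.5962 -0.0721  0.2324] hi [ 0.6138 -0.0452  0.2981]
d_wrist.npz
fork 681 m
[... 3070 characters left out ...]
1 0.0336]
footR 168 med [ 0.5368 -0.1268  0.0301] lo [ 0.5141 -0.1413  0.0255] hi [ 0.5573 -0.1128  0.034 ]
postL front 40 med [0.6491 0.2469 0.1503] lo [0.6484 0.2365 0.0664] hi [0.6632 0.2644 0.1669]
postR front 94 med [ 0.6477 -0.125   0.1149] lo [ 0.6471 -0.1408  0.0535] hi [ 0.658  -0.113   0.1632]
hookbar front/top 1221 med [0.6635 0.0681 0.3418] lo [ 0.6549 -0.0798  0.3393] hi [0.6722 0.2104 0.3443]
cast 3 block 87 med [0.602  0.0569 0.2793] lo [0.601  0.0482 0.2335] hi [0.6152 0.0754 0.2988]
cast 5 block 70 med [ 0.5961 -0.0568  0.2791] lo [ 0.5956 -0.0749  0.2308] hi [ 0.6086 -0.0477  0.2997]
rail 2814 med [0.6205 0.0664 0.4148] lo [ 0.6077 -0.081   0.3977] hi [0.6365 0.2114 0.4172]
```

>>> move_arm --deltas "0.025 0.002 -0.023 0 0 0;0.05 0.002 -0.046 0 0 0;0.075 0.002 -0.069 0 0 0;0.1 0.002 -0.092 0 0 0;0.1 0.002 -0.092 0 0 0;0.1 0.002 -0.092 0 0 0"

```text
time_s: 2.15
position: [0.5929, 0.1265, 0.2508]
tool_rot: [-0.0, 2.357, -0.0]
ft_force: [-0.7, 0.7, -0.7]
gripper_width: 0.0467
```

```bash
python3 - <<'E'
from h import *
from station import robot
c=robot.camera("wrist");np.savez("e_wrist.npz",**c);cv2.imwrite("pics/e_wrist.png",cv2.resize(c["pixels"][:,:,::-1],(768,576)))
s=robot.observe();print(s["position"],s["ft_force"],s["tool_rot"])
print(delta([.6269,.1255,.2216],lean(45)))
E
```

```text
[0.59297354 0.12642687 0.25157027] [-0.13913187 -0.04363127 -0.07546212] [5.70287952e-05 2.35546856e+00 1.22491608e-04]
(array([ 0.0424, -0.0012, -0.0375]), array([-0.0001,  0.0005,  0.    ]))
```

View pics/e_wrist.png

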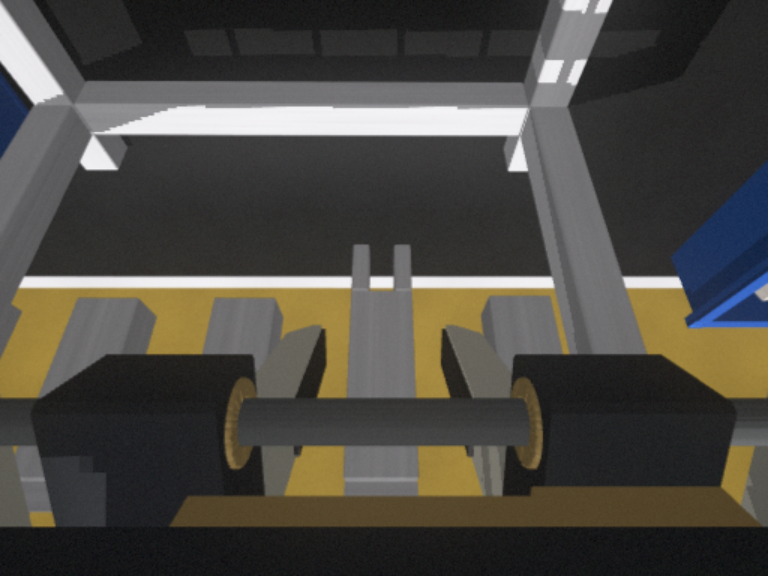

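The fork block (columns 352–411) sits midway between the fingertips (325 and 442), and the neighbours are clear of the fingers. I'll go on in.

>>> move_arm --deltas "0.014 -0.001 -0.0125 0 0 0;0.028 -0.001 -0.025 0 0 0;0.0425 -0.001 -0.0375 0 0 0;0.0425 -0.001 -0.0375 0 0 0;0.0425 -0.001 -0.0375 0 0 0"

```text
time_s: 2.7
position: [0.6264, 0.1259, 0.2225]
tool_rot: [-0.0, 2.355, 0.0]
ft_force: [-0.2, 0.5, -0.0]
gripper_width: 0.0464
```

```bash
python3 - <<'E'
from h import *
from station import robot
c=robot.camera("wrist");np.savez("f_wrist.npz",**c);cv2.imwrite("pics/f_wrist.png",cv2.resize(c["pixels"][:,:,::-1],(768,576)))
s=robot.observe();print(s["position"],s["ft_force"],s["tool_rot"])
E
```

```text
[0.62645542 0.12586589 0.22272117] [ 0.22021351 -1.14638591 -0.49506146] [-1.68640086e-04  2.35436195e+00  3.85536869e-04]
```

View pics/f_wrist.png

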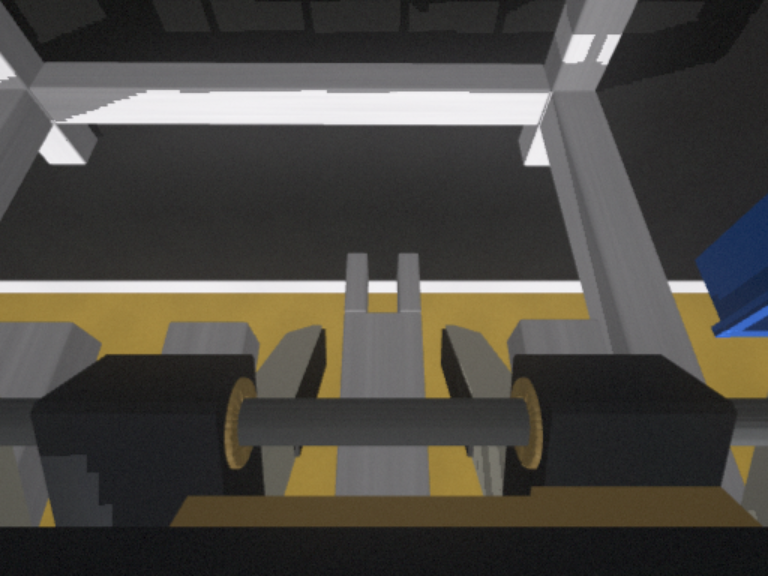

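The casting is centred between the pads and nothing has been touched. I'll close gently first, then firmly.

>>> move_arm --deltas "0 0 0 0 0 0;0 0 0 0 0 0;0 0 0 0 0 0;0 0 0 0 0 0;0 0 0 0 0 0;0 0 0 0 0 0" --jaw 0.2 --squeeze 10

```text
time_s: 3.35
position: [0.6267, 0.1259, 0.2231]
tool_rot: [-0.0, 2.354, 0.001]
ft_force: [-1.3, -1.1, 3.7]
gripper_width: 0.0278
```

>>> move_arm --deltas "0 0 0 0 0 0;0 0 0 0 0 0;0 0 0 0 0 0" --jaw 0.1 --squeeze 40

```text
time_s: 3.65
position: [0.6267, 0.1259, 0.2231]
tool_rot: [-0.0, 2.354, 0.001]
ft_force: [-2.1, -0.4, 3.2]
gripper_width: 0.0278
```

```bash
python3 - <<'E'
from h import *
from station import robot
c=robot.camera("wrist");np.savez("g_wrist.npz",**c);cv2.imwrite("pics/g_wrist.png",cv2.resize(c["pixels"][:,:,::-1],(768,576)))
s=robot.observe();print(s["position"],s["ft_force"],s["tool_rot"],s["gripper_width"])
for f in "fg":
    W=pts(ld(f+"_wrist.npz"));P=W[(W[...,0]>.57)&(W[...,0]<.64)&(W[...,1]>.1)&(W[...,1]<.15)&(W[...,2]>.18)&(W[...,2]<.232)]
    print(f,len(P),np.median(P,0).round(4),np.percentile(P,3,0).round(4),np.percentile(P,97,0).round(4))
    F=P[P[:,0]<.609];print(np.polyfit(F[:,2],F[:,0],1))
E
```

```text
[0.62665995 0.12588096 0.22314496] [-1.89284596 -1.36454577  3.33814461] [-3.61694305e-05  2.35360972e+00  6.13776837e-04] 0.027581708511805407
f 2599 [0.604  0.1251 0.2204] [0.6028 0.1024 0.1956] [0.6218 0.1495 0.2314]
[0.00140522 0.60362571]
g 2794 [0.6043 0.1256 0.221 ] [0.6032 0.1042 0.1956] [0.6179 0.1463 0.2314]
[0.00920912 0.60232363]
```

View pics/g_wrist.png

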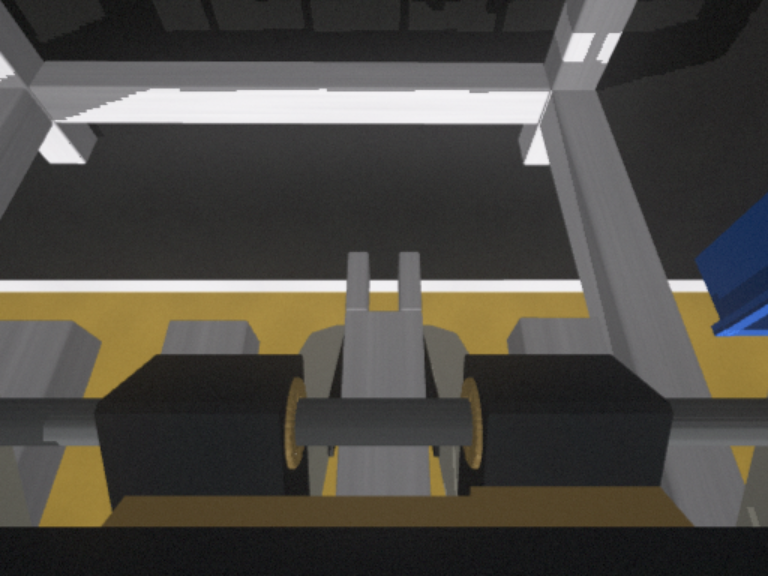

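```bash
cat >> h.py <<'E'
HK=np.array([.6095,.332])
def tcp(ox,oz,a,off=(.0127,-.1119)):
    r=np.radians(a);x,z=off
    return HK+np.array([ox,oz])/1000+np.array([x*np.cos(r)+z*np.sin(r),-x*np.sin(r)+z*np.cos(r)])
def go(way,rot0=np.pi*.75):
    from station import robot
    s=robot.observe();p=s["position"];R=Ro.from_rotvec(s["tool_rot"])
    print("t",s["time_s"],"pos",p.round(4),"F",s["ft_force"].round(1) if hasattr(s["ft_force"],"round") else s["ft_force"])
    for w in way:
        t=tcp(*w);r=(lean(45-w[2])*R.inv()).as_rotvec()/(np.pi/2)
        print(w,((t[0]-p[0])/.8).round(4),((.1259-p[1])/.8).round(4),((t[1]-p[2])/.8).round(4),r.round(4))
E
python3 - <<'E'
from h import *
go([(4.5,3,0),(3,6,0),(0,9,3),(-3,11,7),(-6,12,11),(-9,13,15),(-12,13.5,20),(-15,14.5,25),(-18,15,30),(-18,15,30)])
E
```

```text
t 3.7 pos [0.6267 0.1259 0.2231] F [-1.9 -1.4  3.3]
(4.5, 3, 0) 0.0001 0.0 -0.0001 [-0.0003  0.0016 -0.0001]
(3, 6, 0) -0.0018 0.0 0.0037 [-0.0003  0.0016 -0.0001]
(0, 9, 3) -0.0129 0.0 0.0068 [-0.0003  0.035  -0.0001]
(-3, 11, 7) -0.0265 0.0 0.0091 [-0.0003  0.0794 -0.0001]
(-6, 12, 11) -0.0401 0.0 0.0107 [-3.000e-04  1.239e-01 -1.000e-04]
(-9, 13, 15) -0.0536 0.0 0.0131 [-3.000e-04  1.683e-01 -1.000e-04]
(-12, 13.5, 20) -0.0694 0.0 0.0161 [-3.000e-04  2.239e-01 -1.000e-04]
(-15, 14.5, 25) -0.0849 0.0 0.0207 [-3.000e-04  2.794e-01 -1.000e-04]
(-18, 15, 30) -0.1001 0.0 0.0257 [-3.00e-04  3.35e-01 -1.00e-04]
(-18, 15, 30) -0.1001 0.0 0.0257 [-3.00e-04  3.35e-01 -1.00e-04]
```

First the small lift, to check that it comes free.

>>> move_arm --deltas "-0.002 0 0.004 0 0.001 0;-0.004 0 0.008 0 0.002 0;-0.004 0 0.01 0 0.002 0;-0.004 0 0.01 0 0.002 0"

```text
time_s: 4.1
position: [0.6233, 0.1259, 0.2308]
tool_rot: [-0.0, 2.357, 0.0]
ft_force: [-0.4, -0.1, -1.6]
gripper_width: 0.0275
```

```bash
python3 - <<'E'
from h import *
from station import robot
print(robot.observe()["ft_force"].round(2),robot.observe()["gripper_width"])
go([(0,10,3),(-3,11,7),(-6,12,11),(-9,13,15),(-12,13.5,20),(-15,14.5,25),(-18,15,30),(-18,15,30)])
E
```

```text
[-0.44 -0.07 -1.61] 0.027474051452660436
t 4.1 pos [0.6233 0.1259 0.2308] F [-0.4 -0.1 -1.6]
(0, 10, 3) -0.0088 0.0001 -0.0015 [-0.0002  0.0326 -0.0001]
(-3, 11, 7) -0.0223 0.0001 -0.0006 [-0.0002  0.0771 -0.0001]
(-6, 12, 11) -0.0359 0.0001 0.0011 [-2.000e-04  1.215e-01 -1.000e-04]
(-9, 13, 15) -0.0494 0.0001 0.0035 [-2.00e-04  1.66e-01 -1.00e-04]
(-12, 13.5, 20) -0.0652 0.0001 0.0065 [-2.000e-04  2.215e-01 -1.000e-04]
(-15, 14.5, 25) -0.0808 0.0001 0.0111 [-2.000e-04  2.771e-01 -1.000e-04]
(-18, 15, 30) -0.096 0.0001 0.0161 [-2.000e-04  3.326e-01 -1.000e-04]
(-18, 15, 30) -0.096 0.0001 0.0161 [-2.000e-04  3.326e-01 -1.000e-04]
```

The casting is free: the force is −1.6 N, its own weight only. Now I'll tip it.

>>> move_arm --deltas "-0.009 0 -0.0015 0 0.033 0;-0.022 0 -0.0005 0 0.077 0;-0.036 0 0.001 0 0.121 0;-0.0495 0 0.0035 0 0.166 0;-0.065 0 0.0065 0 0.221 0;-0.081 0 0.011 0 0.277 0;-0.096 0 0.016 0 0.333 0;-0.096 0 0.016 0 0.333 0;-0.096 0 0.016 0 0.333 0;-0.096 0 0.016 0 0.333 0"

```text
time_s: 5.1
position: [0.5463, 0.1257, 0.2428]
tool_rot: [0.0, 2.88, -0.0]
ft_force: [-0.7, -1.5, -2.5]
gripper_width: 0.0279
```

```bash
python3 - <<'E'
from h import *
from station import robot
for n in ("side","wrist"):
    c=robot.camera(n);np.savez(f"i_{n}.npz",**c);p=c["pixels"][:,:,::-1]
    if n=="side":p=p[85:225,180:330]
    cv2.imwrite(f"pics/i_{n}.png",cv2.resize(p,None,fx=4 if n=="side" else 1.5,fy=4 if n=="side" else 1.5,interpolation=cv2.INTER_CUBIC))
s=robot.observe();print(s["tool_rot"],s["moment"])
go([(-18,15,30),(-18,22,30),(-22,27,30),(-28,30,30),(-40,30,30),(-60,30,30)])
E
```

```text
[ 5.60751369e-05  2.88017582e+00 -4.51267834e-05] [ 0.05402439  0.22054238 -0.05725749]
t 5.2 pos [0.5463 0.1258 0.243 ] F [-0.   0.1 -1.1]
(-18, 15, 30) 0.0003 0.0002 0.0009 [ 0.     -0.0002  0.    ]
(-18, 22, 30) 0.0003 0.0002 0.0096 [ 0.     -0.0002  0.    ]
(-22, 27, 30) -0.0047 0.0002 0.0159 [ 0.     -0.0002  0.    ]
(-28, 30, 30) -0.0122 0.0002 0.0196 [ 0.     -0.0002  0.    ]
(-40, 30, 30) -0.0272 0.0002 0.0196 [ 0.     -0.0002  0.    ]
(-60, 30, 30) -0.0522 0.0002 0.0196 [ 0.     -0.0002  0.    ]
```

View pics/i_side.png

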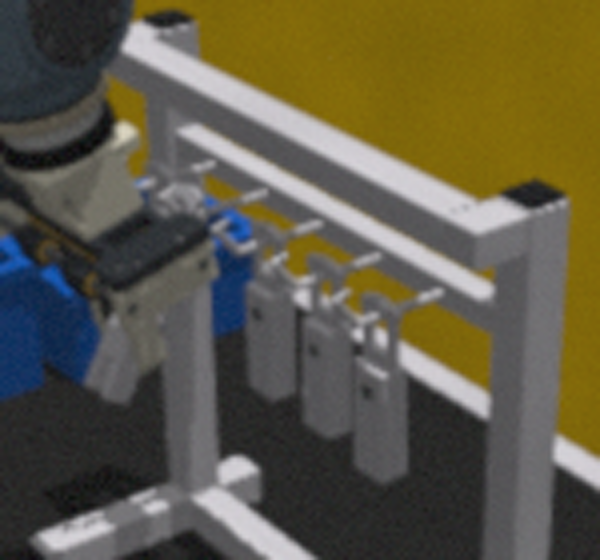

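View pics/i_wrist.png

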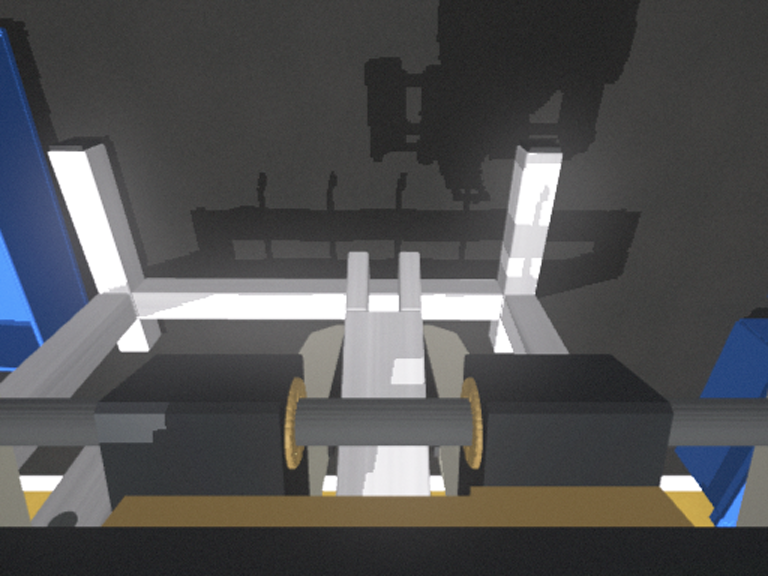

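The prongs are at the same wrist pixels as at the grasp (columns 348–420, row 252), so nothing has slipped, and the forces are only the weight. Next I'll raise it over the barb.

>>> move_arm --deltas "0 0 0.005 0 0 0;0 0 0.0096 0 0 0;-0.0025 0 0.013 0 0 0;-0.0047 0 0.0159 0 0 0;-0.008 0 0.018 0 0 0;-0.0122 0 0.0196 0 0 0;-0.0122 0 0.0196 0 0 0;-0.0122 0 0.0196 0 0 0"

```text
time_s: 6.0
position: [0.5365, 0.1258, 0.2588]
tool_rot: [0.0, 2.88, 0.0]
ft_force: [-0.1, -0.8, -1.8]
gripper_width: 0.028
```

```bash
python3 - <<'E'
from h import *
from station import robot
s=robot.observe();print(s["tool_rot"],s["moment"],s["gripper_width"])
go([(-28,30,30),(-40,30,30),(-60,30,30),(-130,30,30)])
E
```

```text
[3.04183300e-05 2.88006069e+00 1.75573796e-05] [ 0.01266624  0.2091058  -0.05900623] 0.02796228121617527
t 6.0 pos [0.5365 0.1258 0.2588] F [-0.1 -0.8 -1.8]
(-28, 30, 30) 0.0001 0.0002 -0.0 [-0.     -0.0002  0.    ]
(-40, 30, 30) -0.0149 0.0002 -0.0 [-0.     -0.0002  0.    ]
(-60, 30, 30) -0.0399 0.0002 -0.0 [-0.     -0.0002  0.    ]
(-130, 30, 30) -0.1274 0.0002 -0.0 [-0.     -0.0002  0.    ]
```

>>> move_arm --deltas "-0.006 0 0 0 0 0;-0.012 0 0 0 0 0;-0.018 0 0 0 0 0;-0.026 0 0 0 0 0;-0.034 0 0 0 0 0;-0.042 0 0 0 0 0;-0.06 0 0 0 0 0;-0.08 0 0 0 0 0;-0.11 0 0 0 0 0;-0.14 0 0 0 0 0"

```text
time_s: 7.0
position: [0.4233, 0.1257, 0.2586]
tool_rot: [0.0, 2.88, -0.0]
ft_force: [-0.3, 0.5, -1.0]
gripper_width: 0.0279
```

```bash
python3 - <<'E'
from h import *
from station import robot
for n in ("side","wrist"):
    c=robot.camera(n);np.savez(f"j_{n}.npz",**c);p=c["pixels"][:,:,::-1]
    if n=="side":p=p[85:225,130:330]
    k=4 if n=="side" else 1.5
    cv2.imwrite(f"pics/j_{n}.png",cv2.resize(p,None,fx=k,fy=k,interpolation=cv2.INTER_CUBIC))
s=robot.observe();print(s["position"],s["tool_rot"],s["moment"],s["ft_force"],s["gripper_width"])
E
```

```text
[0.42222028 0.1257792  0.25868952] [-9.12974387e-04  2.88056644e+00  8.60507464e-05] [ 0.02992077  0.17505665 -0.03094094] [ 0.37394957 -0.30146525 -2.67640455] 0.0283339050837776
```

View pics/j_side.png

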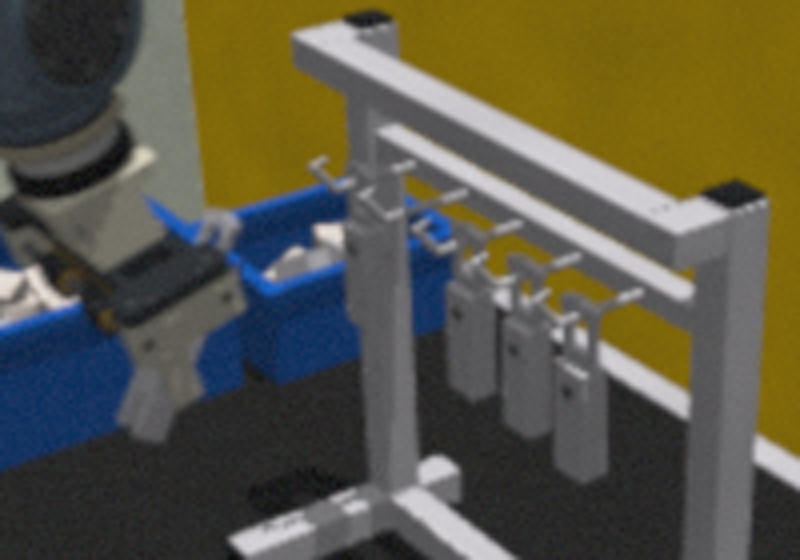

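View pics/j_wrist.png

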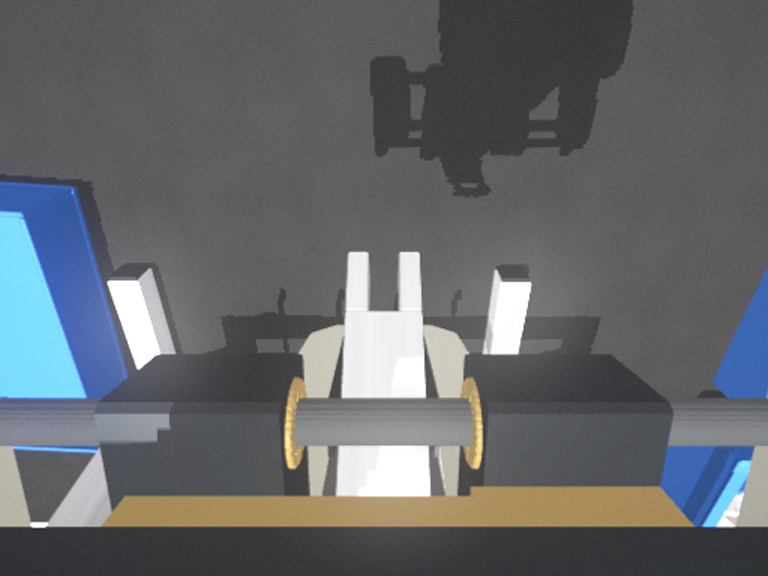

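The casting is off the hook and held level, with its eye at (215,230) in the side crop. The other four castings still hang, and the second hook is empty. Next I'll go to the bin.

```bash
python3 - <<'E'
from h import *
print(delta([.42,-.279,.25],lean(-20,-4)))
E
```

```text
(array([-0.0028, -0.506 , -0.0109]), array([ 0.0134,  0.3882, -0.0435]))
```

>>> move_arm --deltas "0 -0.05 -0.01 0 0.04 0;0 -0.1 -0.01 0 0.08 0;0 -0.15 -0.01 0 0.12 0;0 -0.2 -0.01 0 0.16 0;0 -0.25 -0.01 0.01 0.2 -0.02;0 -0.3 -0.01 0.01 0.24 -0.03;0 -0.35 -0.01 0.01 0.28 -0.04;0 -0.4 -0.01 0.013 0.33 -0.04;0 -0.45 -0.01 0.013 0.388 -0.0435;0 -0.506 -0.01 0.013 0.388 -0.0435"

```text
time_s: 8.1
position: [0.423, -0.2808, 0.2496]
tool_rot: [-0.097, -2.788, -0.017]
ft_force: [1.0, 0.3, -2.1]
gripper_width: 0.0278
```

```bash
python3 - <<'E'
from h import *
print(delta([.5285,-.279,.12],lean(-20,-4)))
E
```

```text
(array([ 0.1318,  0.0023, -0.162 ]), array([-0.0001, -0.0018, -0.0004]))
```

>>> move_arm --deltas "0.04 0.002 0 0 0 0;0.08 0.002 -0.01 0 0 0;0.12 0.002 -0.03 0 0 0;0.132 0.002 -0.07 0 0 0;0.132 0.002 -0.11 0 0 0;0.132 0.002 -0.15 0 0 0;0.132 0.002 -0.162 0 0 0;0.132 0.002 -0.162 0 0 0"

```text
time_s: 8.9
position: [0.5284, -0.2792, 0.119]
tool_rot: [-0.096, -2.787, -0.018]
ft_force: [0.0, 1.0, -0.9]
gripper_width: 0.0278
```

```bash
python3 - <<'E'
from h import *
from station import robot
for n in ("side","wrist"):
    c=robot.camera(n);np.savez(f"k_{n}.npz",**c);p=c["pixels"][:,:,::-1]
    cv2.imwrite(f"pics/k_{n}.png",cv2.resize(p,None,fx=1.5,fy=1.5,interpolation=cv2.INTER_CUBIC))
s=robot.observe();print(s["position"],s["tool_rot"],s["ft_force"],s["gripper_width"])
E
```

```text
[ 0.52939498 -0.27970275  0.12143441] [-0.09671191 -2.79007557 -0.01581348] [ 0.32852258  0.66979209 -1.0179249 ] 0.027827271655354948
```

View pics/k_side.png

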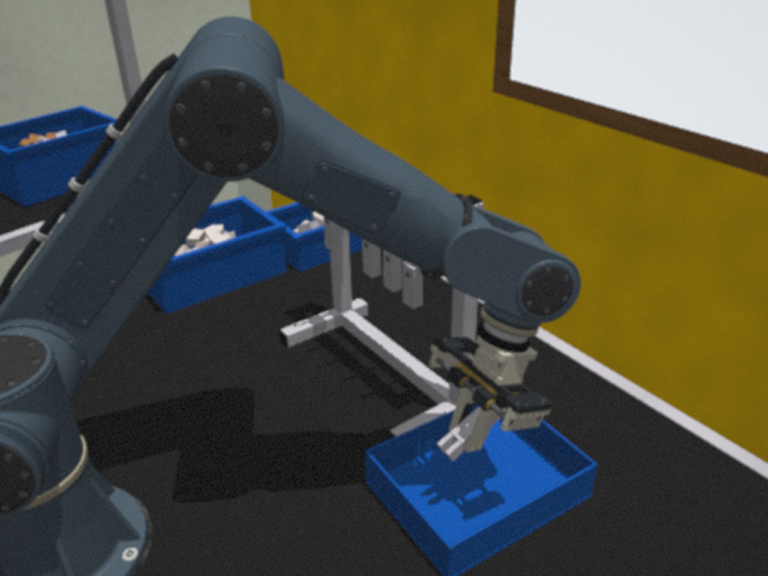

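View pics/k_wrist.png

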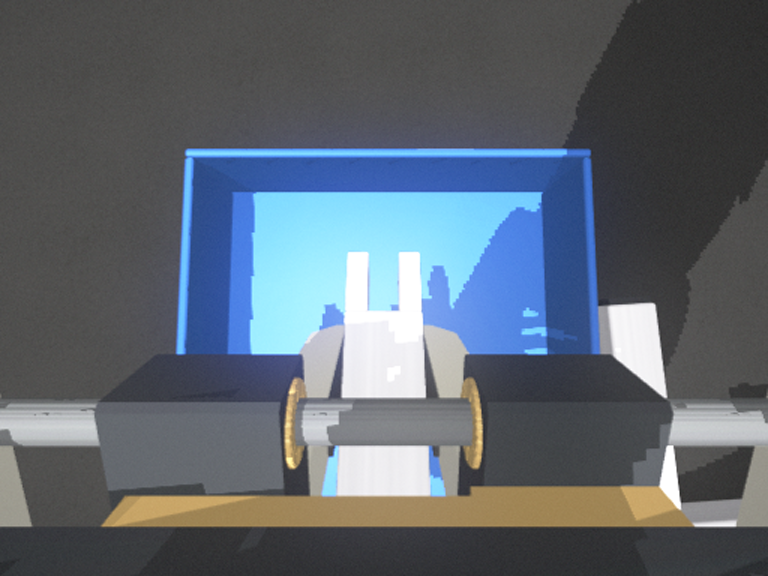

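The casting is centred over the bin, with the bin rim at columns 183–592 and the prongs at 348–420, row 252. I'll lower it.

>>> move_arm --deltas "0 0 -0.03 0 0 0;0 0 -0.06 0 0 0;0 0 -0.09 0 0 0;0 0 -0.105 0 0 0;0 0 -0.112 0 0 0;0 0 -0.112 0 0 0;0 0 -0.112 0 0 0"

```text
time_s: 9.7
position: [0.5301, -0.2801, 0.0331]
tool_rot: [-0.097, -2.792, -0.015]
ft_force: [0.2, -0.7, -0.9]
gripper_width: 0.0278
```

>>> move_arm --deltas "0 0 -0.003 0 0 0;0 0 -0.006 0 0 0;0 0 -0.009 0 0 0;0 0 -0.012 0 0 0;0 0 -0.012 0 0 0;0 0 -0.012 0 0 0"

```text
time_s: 10.3
position: [0.53, -0.2801, 0.0234]
tool_rot: [-0.097, -2.792, -0.015]
ft_force: [-0.6, 0.8, -1.5]
gripper_width: 0.0277
```

>>> move_arm --deltas "0 0 -0.002 0 0 0;0 0 -0.004 0 0 0;0 0 -0.006 0 0 0;0 0 -0.007 0 0 0;0 0 -0.007 0 0 0"

```text
time_s: 10.8
position: [0.5299, -0.2801, 0.0177]
tool_rot: [-0.097, -2.791, -0.015]
ft_force: [-0.5, 0.3, -2.4]
gripper_width: 0.0274
```

>>> move_arm --deltas "0 0 -0.001 0 0 0;0 0 -0.002 0 0 0;0 0 -0.003 0 0 0;0 0 -0.003 0 0 0"

```text
time_s: 11.2
position: [0.5299, -0.28, 0.0151]
tool_rot: [-0.097, -2.791, -0.015]
ft_force: [0.0, -0.4, -2.0]
gripper_width: 0.0273
```

>>> move_arm --deltas "0 0 -0.001 0 0 0;0 0 -0.002 0 0 0;0 0 -0.002 0 0 0;0 0 -0.002 0 0 0"

```text
time_s: 11.6
position: [0.53, -0.2801, 0.0138]
tool_rot: [-0.097, -2.791, -0.015]
ft_force: [-0.7, -0.0, 1.5]
gripper_width: 0.0278
```

The vertical force has gone from −2 N to +1.5 N, which suggests contact. I'll press about 1 mm further to confirm, then look.

>>> move_arm --deltas "0 0 -0.001 0 0 0;0 0 -0.0015 0 0 0;0 0 -0.0015 0 0 0;0 0 -0.0015 0 0 0"

```text
time_s: 12.0
position: [0.5301, -0.2801, 0.0134]
tool_rot: [-0.097, -2.791, -0.014]
ft_force: [-0.9, 1.1, 7.5]
gripper_width: 0.0275
```

```bash
python3 - <<'E'
from h import *
from station import robot
c=robot.camera("side");p=c["pixels"][:,:,::-1][230:384,230:410]
cv2.imwrite("pics/l_side.png",cv2.resize(p,None,fx=3.8,fy=3.8,interpolation=cv2.INTER_CUBIC))
s=robot.observe();print(s["position"],s["ft_force"],s["moment"])
E
```

```text
[ 0.53008706 -0.28012945  0.0134251 ] [-0.01063008  1.90571681  8.37531737] [ 0.31970106  0.76640509 -0.13793676]
```

View pics/l_side.png

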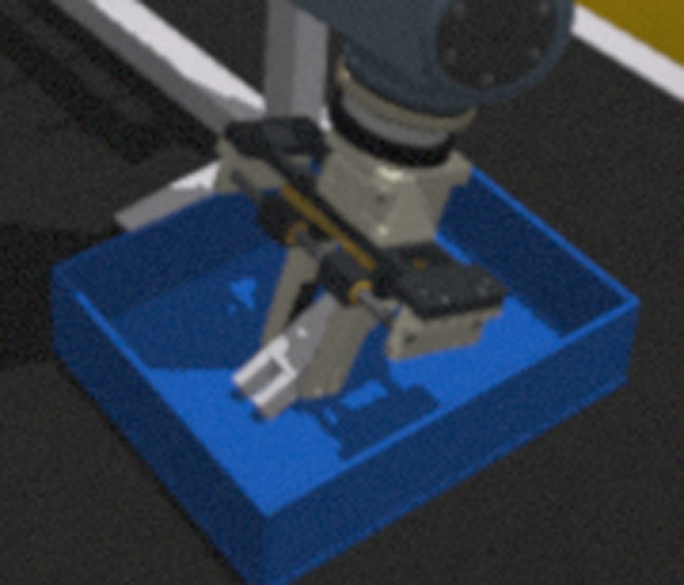

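The prongs are resting on the bin floor at (265,395) with an 8 N reaction, and the gripper body is above the rim. I'll ease the grip, then open.

>>> move_arm --deltas "0 0 0 0 0 0;0 0 0 0 0 0;0 0 0.001 0 0 0;0 0 0.001 0 0 0;0 0 0.001 0 0 0" --squeeze 3

```text
time_s: 12.55
position: [0.53, -0.2801, 0.0141]
tool_rot: [-0.097, -2.791, -0.015]
ft_force: [-0.1, -0.6, -2.6]
gripper_width: 0.0278
```

>>> move_arm --deltas "0 0 0 0 0 0;0 0 0 0 0 0;0 0 0 0 0 0;0 0 0 0 0 0;0 0 0 0 0 0;0 0 0 0 0 0" --jaw 0.5

```text
time_s: 13.15
position: [0.53, -0.2801, 0.0141]
tool_rot: [-0.097, -2.791, -0.015]
ft_force: [-0.9, 0.2, 0.2]
gripper_width: 0.0464
```

```bash
python3 - <<'E'
from h import *
from station import robot
c=robot.camera("side");p=c["pixels"][:,:,::-1][230:384,230:410]
cv2.imwrite("pics/m_side.png",cv2.resize(p,None,fx=3.8,fy=3.8,interpolation=cv2.INTER_CUBIC))
s=robot.observe();print(s["position"],s["ft_force"],s["gripper_width"])
E
```

```text
[ 0.53005526 -0.28010496  0.01412382] [-0.75431461 -0.52585832  0.07755522] 0.046120043786196045
```

View pics/m_side.png

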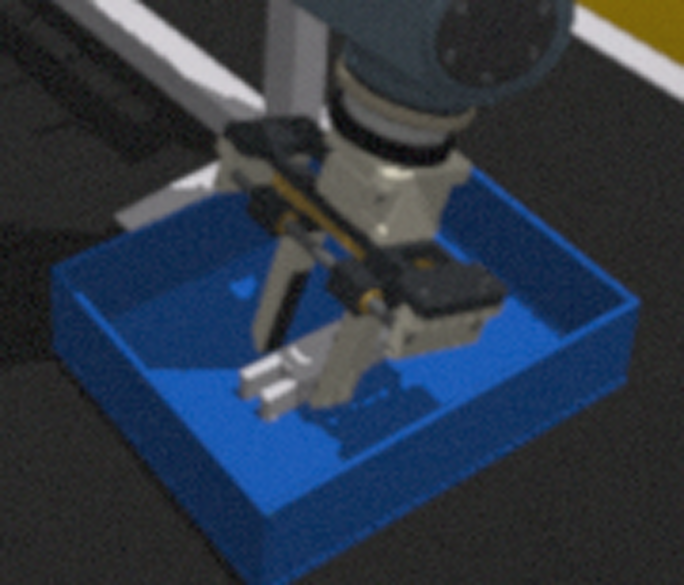

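The casting lies flat between the open fingers. I'll withdraw along the tool axis, then up and back.

>>> move_arm --deltas "0.006 0 0.016 0 0 0;0.013 0 0.036 0 0 0;0.026 0 0.072 0 0 0;0.026 0 0.12 0 0 0;0.026 0 0.17 0 0 0;0 0 0.22 0 0 0;-0.04 0 0.27 0 0 0;-0.1 0 0.29 0 0 0;-0.15 0 0.29 0 0 0;-0.15 0 0.29 0 0 0"

```text
time_s: 14.2
position: [0.4068, -0.2798, 0.248]
tool_rot: [-0.1, -2.791, -0.014]
ft_force: [1.2, -0.2, 0.2]
gripper_width: 0.0467
```

>>> move_arm --deltas "-0.05 0 0 0 0 0;-0.1 0 0 0 0 0;-0.1 0 0 0 0 0;-0.1 0 0 0 0 0;-0.1 0 0 0 0 0"

```text
time_s: 14.7
position: [0.328, -0.2801, 0.2484]
tool_rot: [-0.099, -2.792, -0.013]
ft_force: [0.6, 0.3, 0.7]
gripper_width: 0.0462
```

```bash
python3 - <<'E'
from h import *
from station import robot
for n in ("side","top"):
    c=robot.camera(n);np.savez(f"n_{n}.npz",**c)
    cv2.imwrite(f"pics/n_{n}.png",cv2.resize(c["pixels"][:,:,::-1],None,fx=1.5,fy=1.5,interpolation=cv2.INTER_CUBIC))
T=ld("n_top.npz");W=pts(T);px=T["pixels"].astype(int)
m=(np.ptp(px,axis=-1)<40)&(px.min(-1)>90)&(W[...,0]>.43)&(W[...,0]<.70)&(W[...,1]<-.18)&(W[...,1]>-.39)
P=W[m];print(len(P),P.min(0),P.max(0))
s=robot.observe();print(s["time_s"],s["position"],s["ft_force"],np.abs(s["dq"]).max())
E
```

```text
892 [ 0.43026423 -0.30182245  0.00045218] [ 0.64548375 -0.24256598  0.55451262]
14.8 [ 0.32780156 -0.27991102  0.24801637] [-0.29146507  0.14698482 -0.0210979 ] 0.009607418562764047
```

View pics/n_side.png

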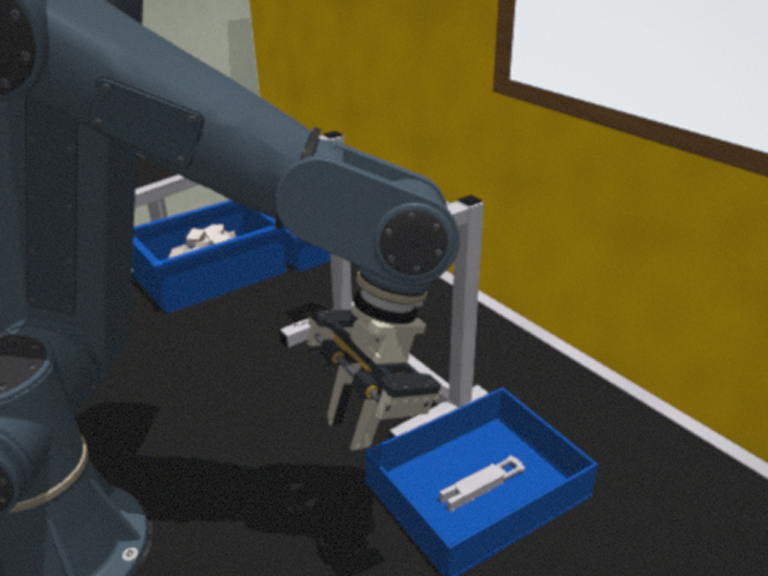

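View pics/n_top.png

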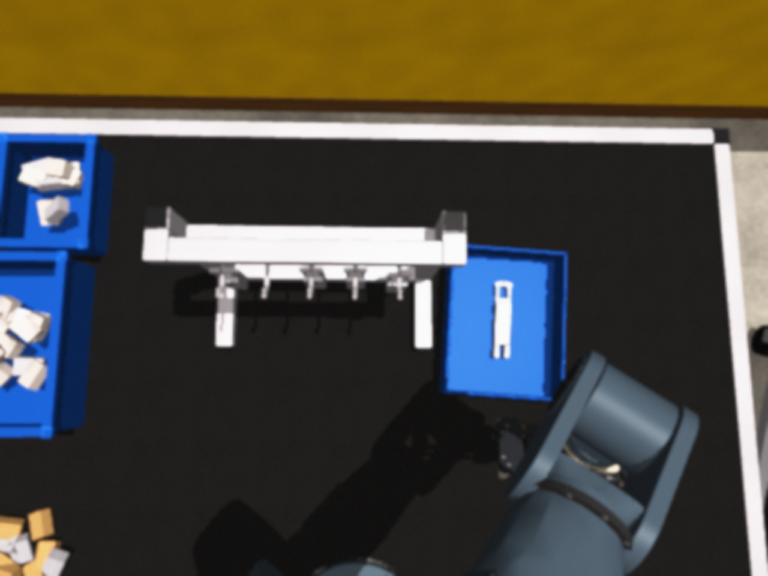

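The casting lies flat inside the bin (top view, columns 493–512, rows 281–358). The other four castings still hang, at columns 225, 310, 354 and 400, and the arm is clear and still. I'll hand it in.

```bash
python3 - <<'E'
from station import robot
print(robot.sign_off())
E
```

```text
the job is handed in; nothing more can be done
None
```

The forked casting is off its hook and lying flat in the blue bin, and the job is handed in. The robot's clock read 14.8 s of the 58 s allowed at my last reading before hand-in.

- **Taking it off:** it hung on the hook at rack y = +62 mm. I gripped its block from the front with the gripper leaning back 45°. Then I raised it, tipped it 30° and backed it over the barb. At the stops along the way the wrist force stayed near the casting's own weight, about 1–2.5 N, and it did not slip in the grip.
- **Setting it down:** I held it until the prongs pressed on the bin floor at about 8 N, then eased the grip and opened. It was still tilted about 25° from flat at that point, because the fingertips would have reached the floor before it lay flat, so its eye end tipped down the last few centimetres as I let go.
- **Last checks:** the final top view shows the casting well inside the bin, the other four still on their hooks, and the arm stationary and touching nothing. The arm hid those four in the last side view, so that check rests on the top view; the last clear side view, just after the unhooking, also showed them hanging.
- **Disagreements:** the cameras differed by about 2 mm on where the rack was, so I worked from positions relative to the hook. My last numeric check of the casting's outline in the bin was spoiled because it also picked up part of the arm, so its final position is judged from the pictures.

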